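Lift the blank block out of the dry-block heater

ROBOT

A 6-joint arm with a two-finger parallel gripper is mounted at the origin on the work surface. World frame = base frame: x ahead of the robot, y to its left, z up, the work surface at z = 0. Lengths are in m, angles in rad, forces in N, time in s.
With the tool pointing down it reaches from about 0.35 to 0.875 m from the base axis. Payload 4.2 kg.
Tool frame: the origin (TCP) lies midway between the tips of the shut fingers; the grasp point (between the pads) lies 19 mm behind it; x points along the fingers, y is the direction in which the jaws open and shut, and the axes are right-handed (so a half turn about x gives the same grasp; the last joint's range is limited). The gripper opens to 87 mm and grips with 3 to 60 N. Pads are 19 mm wide; open, the fingers measure 117 mm over their backs; the gripper's body (75 mm by 190 mm) begins 51 mm behind the grasp point.
Start: joints at [0.259, 0.385, 0.008, 0, -1.194, -0.259], TCP at [0.625, 0, 0.223] pointing down, gripper open.
Joint ranges: [-3.14, 3.14], [-1.21, 2.06], [-1.07, 1.41], [-3.16, 2.05], [-2.99, -0.16], [-3.1, 3.1]. Speed limits (rad/s): [2.79, 2.79, 3.14, 3.14, 3.14, 3.14].

INTERFACE

Orientations are given as a rotation vector (axis times angle).
In Python, from rig import move_pose, servo_line, goto_joints, gripper_open, gripper_close, dwell, inverse_kinematics, sense, camera, camera_info, PlanningError, close_job gives the robot as it stands. The module is installed in compiled form; this text tells all that it offers. Calls block until the motion is done:
- move_pose(position, orientation): joint-space move of the TCP to a pose.
- servo_line(position, ori=None, vel=0.15): straight line of the TCP; ori=None keeps the orientation; vel is the mean speed in m/s.
- goto_joints(angles): joint-space move.
- gripper_open() and gripper_close(grip_force=None): open the fingers fully, or close them until they stop; grip_force is the grip in N (None keeps the last).
- dwell(seconds).
- inverse_kinematics(position, orientation): joint angles nearest the present ones, or None.
- sense(): the state.
- camera(name): name is "scene" or "side" or "wrist"; returns the picture (400x640x3 uint8, red, green, blue); there is no depth.
- camera_info(name): a dict with "vertical_fov" (degrees; the focal length in pixels is half the picture's height over the tangent of half this angle, whatever the lens; pixels are square), "cx", "cy" (the principal point, pixels), "D" ([k1, k2, p1, p2, k3] as OpenCV has them; the pictures are not rectified), "R" (3x3) and "t" (3): a world point X has camera coordinates R X + t. Camera axes: x right, y down, z forward; pixel columns grow to the right and rows downward; lengths in m; the calibration is good to about 2 mm. A picture is of the moment at which its call begins: read the wrist's pose just before it. camera_info takes no time and is no camera call; for the wrist camera it gives the pose at the moment of the call.
A pose or a line that the arm cannot do raises PlanningError and nothing moves.
- close_job(): hands the job in, once; it reports no verdict.
The state is a dict: "clock": time; "qpos": joint angles; "qvel": joint speeds; "tau": joint torques, N m; "tool_pos": TCP position; "ee_rot": TCP orientation; "force": force on the tool from outside, world axes, zero at the start; "torque": the same for the moment, N m; "gripper_width": finger opening in m.
Only numpy, scipy, OpenCV 4.12 (cv2) and the standard library are available. Lean on these libraries where they do the work, as an engineer would, in place of code of your own. Each camera call takes 0.05 s, during which the arm holds its last target. There are 200 camera calls.

TASK

Take the T-handled lifting rod from its stand, screw it clockwise into the plain blank block sitting flush in the dry-block heater, and draw the block straight up out of its well. Set it down gently, upright, inside the shallow white tray and leave it standing there with the rod still screwed in; never push, twist or pull hard, and leave the tube block and everything else where they are.

Things in the scene. Friction and masses are not known exactly. Their poses are not given: they have to be found in the camera images.
- heater: Grey and white dry-block heater, fixed, 200 (x) x 190 (y) x 85 high mm. Origin: centre of its underside; the black control panel is on its -x side. Two square wells, 52 x 52 mm, open at the top, centred at x = +10 mm, y = -42 and y = +42 mm, floors 25 mm above the bench: one (either) holds the blank block, the other the tube block.
- wells (a point): Point on the heater's top midway between its two wells; axes as the heater. In each well two sprung balls (about 8 N each) press on the -x and +x faces of the block, 66 mm above the bench, so that the block drags (5 to 14 N on top of its weight) for the first 40 mm of lift, then comes free suddenly. A block is clear of the heater when lifted more than 60 mm.
- insert_mid (a point): Centre (half-way up) of the loose blank block, plain aluminium, 50 x 50 x 60 high mm, 300 to 460 g, axes parallel to the heater's at the start; about 1 mm of play on each side in its well. It has no tubes; its top, flush with the heater's top, carries only the bush.
- insert_top (a point): Centre of the blank block's top face. Here sits a dark steel threaded bush, 37 mm across, flush, with an open slot 35 mm long and 11 mm wide across its middle. The slot lies roughly along the block's x, but the bush stands up to 0.6 rad turned either way in the block, which no pose shows: look, or turn the rod slowly, its nose in the slot, bar resting with 3 to 6 N, until it drops in.
- socket_floor (a point): Floor of the bush's socket, on its axis, 23 mm below the top face. Under the slot's lips is a coarse part-thread: with the rod fully down (collar on the block's top face) turn it clockwise seen from above; free at first, tight after some 1.0 to 1.5 rad (0.7 rad is the least that holds; 0.1 to 0.3 N m is tight, 0.6 too much). The other way it stops within 0.8 rad. The bush itself turns in the block (+-0.65 rad) above 0.4 N m.
- rod_handle (a point): Centre of the T-handle of the loose steel lifting rod (200 g): a flat-sided bar 70 long (along the rod's x) x 14 wide (y) x 18 high mm, easily gripped by its long sides from above. z is the rod's axis, up. At the start the rod stands upright in its stand, turned up to 0.8 rad either way, with its collar on the stand's top and the handle 144 mm above the bench.
- rod_foot (a point): Foot of the same rod: lower end of its shaft, on its axis, 114 mm below the handle's centre, a nose tapering from 9 to 5 mm over its last 6 mm. Above it a cross-bar, 6 mm wide and high, flat below, 28 mm long from tip to tip, parallel to the T-bar, its underside 7.5 mm above the foot. The underside of a round collar, 40 mm across and 6 mm thick, is 19.8 mm above the foot: the foot goes 19.8 mm into the socket.
- stand: Grey block, fixed, 75 x 75 x 50 high mm, with a round 35 mm hole 30 mm deep in its top that the rod stands in. Origin: centre of its underside.
- tray: Shallow open white tray, fixed, 150 (x) x 140 (y) x 22 high mm, walls and floor 4 mm to 5 mm thick. Origin: centre of its underside. The tray and the rod's stand are on opposite sides of the heater, either way round.
- tube_insert: Bystander: aluminium tube block of the same size as the blank block, in the other well, with four capped glass tubes standing 24 mm above its top. Origin: centre of its underside.
- reagent: Bystander: white bottle with blue cap, 64 mm across, 150 mm high. Origin: centre of its underside.
- flask: Bystander: glass flask with a long neck, 90 mm across, 163 mm high. Origin: centre of its underside.
- beaker: Bystander: glass beaker, 70 mm across, 90 mm high. Origin: centre of its underside.
- jar: Bystander: amber jar, 72 mm across, 80 mm high. Origin: centre of its underside.
- dish: Bystander: flat glass dish, 90 mm across, 15 mm high. Origin: centre of its underside.
- screwdriver: Bystander: screwdriver lying on the bench beyond the heater. Origin: on its underside.
Mind the look-alikes: they are no part of the job. What is shaped like the part that bears insert_mid but red is not meant.

How it is judged:
On the way, in this order (a step that is already met when the one before it is completed fails the run):
1. the rod's foot is down in the blank block's socket, its collar on the block (z of rod_foot in the frame of insert_mid below 0.0125 m and horizontal distance between rod_foot and insert_mid below 0.005 m), for 0.1 s.
2. the block hangs from the rod, upright, clear above the heater (z of insert_mid in the frame of heater above 0.119 m and angle between insert_mid's own z axis and vertical below 0.2 rad and horizontal distance between rod_foot and insert_mid below 0.006 m), for 0.1 s.
At the end, for the whole second after the job is handed in: The blank block stands upright (within 0.1 rad) on the tray's floor, wholly inside the tray's walls, with the rod still down in its socket and upright (within 0.15 rad), the robot touching neither; the tube block is still in its well (within 10 mm) (z of insert_mid in the frame of tray between 0.028 and 0.04 m and x of insert_mid in the frame of tray between -0.05 and 0.05 m and y of insert_mid in the frame of tray between -0.045 and 0.045 m and angle between insert_mid's own z axis and vertical below 0.1 rad and angle between rod_foot's own z axis and vertical below 0.15 rad and distance between rod_foot and insert_mid below 0.016 m and distance of tube_insert from where it was at the start of the episode below 0.01 m and contact force between the fingers and rod below 0.1 N).
It fails at once if the rod is pressed on the block with more than 32 N before its cross-bar has dropped into the slot (contact force between rod and insert above 32 N and z of rod_foot in the frame of insert_mid above 0.0205 m).
It fails at once if the thread is overtightened or strained (all contact forces between rod and block together above 150 N) (contact force between rod and insert above 150 N).
It fails at once if the block is tipped by more than 0.3 rad (angle between insert_mid's own z axis and vertical above 0.3 rad).
It fails at once if the block is set down with more than 50 N (contact force between insert and tray above 50 N).
It fails at once if the tube block is shifted by more than 10 mm, or a bystander on the bench by more than 30 mm (distance of tube_insert from where it was at the start of the episode above 0.01 m or distance of any of reagent, flask, beaker, jar, dish, screwdriver from where it was at the start of the episode above 0.03 m).
It also fails if it takes over 72 s, if anything falls off the work surface, if the arm or the gripper's body presses on something with over 40 N, if the wrist force passes 120 N, or if a joint passes its speed limit or range.

## Working session

There is one attempt and no reset: what is moved stays moved. The work goes in short steps, each a Python script; the robot and the scene stay as the last script left them, time stands still between calls to the robot, and variables do not carry over. Pictures are saved under pics/ and viewed, on a budget of 10 in all, crops included, one or two more only if the job needs it, and the job is handed in when it is done.

```bash
mkdir -p pics; ls; python3 - <<'E'
from rig import *
import cv2,numpy as np
s=sense();print({k:np.round(v,3) for k,v in s.items()})
for n in["scene","side","wrist"]:
    i=camera_info(n);print(n,i)
    cv2.imwrite(f"pics/{n}0.png",cv2.cvtColor(camera(n),cv2.COLOR_RGB2BGR))
E
```

```text
pics
{'clock': np.float64(0.0), 'qpos': array([ 2.590e-01,  3.860e-01,  7.000e-03, -1.000e-03, -1.194e+00,
       -2.590e-01]), 'qvel': array([ 0.   ,  0.001, -0.001,  0.001, -0.001, -0.001]), 'tau': array([ 1.0000e-03, -3.9066e+01,  1.8740e+01,  4.2200e+00,  1.1000e-02,
       -0.0000e+00]), 'tool_pos': array([0.624, 0.   , 0.221]), 'ee_rot': array([-1.208,  1.211,  1.211]), 'force': array([-0.332,  0.276,  0.131]), 'torque': array([ 0.046, -0.062, -0.01 ]), 'gripper_width': np.float64(0.087)}
scene {'vertical_fov': 51.82441443799593, 'cx': 311.2768305545328, 'cy': 197.0853378672893, 'D': array([-0.06071189,  0.        ,  0.        ,  0.        ,  0.        ]), 'R': array([[ 0.58002346,  0.81443829, -0.01621923],
       [ 0.56400425, -0.4158775 , -0.71340389],
       [-0.58776865,  0.40464328, -0.70056536]]), 't': array([-0.34456655, -0.21946636,  1.9364847 ])}
side {'vertical_fov': 46.70879493968202, 'cx': 318.1683314114743, 'cy': 195.69452782523368, 'D': array([0.00649811, 0.        , 0.        , 0.        , 0.        ]), 'R': array([[ 0.73350313, -0.67941894, -0.01905415],
       [-0.40094326, -0.4098829 , -0.81929269],
       [ 0.54883301,  0.60859338, -0.57305883]]), 't': array([-0.40163926,  0.3327961 ,  1.14123672])}
wrist {'vertical_fov': 69.36288840238521, 'cx': 318.2169345083304, 'cy': 199.17675055792583, 'D': array([-0.03896554,  0.        ,  0.        ,  0.        ,  0.        ]), 'R': array([[-9.99997045e-01, -2.38329867e-04,  2.41916362e-03],
       [ 4.93916576e-04,  9.54502384e-01,  2.98202874e-01],
       [-2.38016809e-03,  2.98203188e-01, -9.54499447e-01]]), 't': array([ 0.62555674, -0.03463653,  0.3928196 ])}
```

View pics/scene0.png

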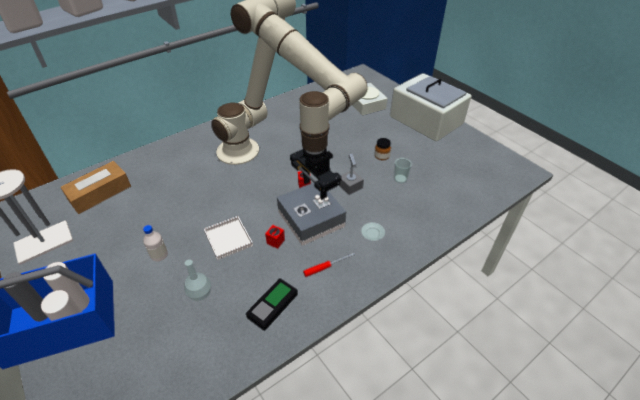

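View pics/side0.png

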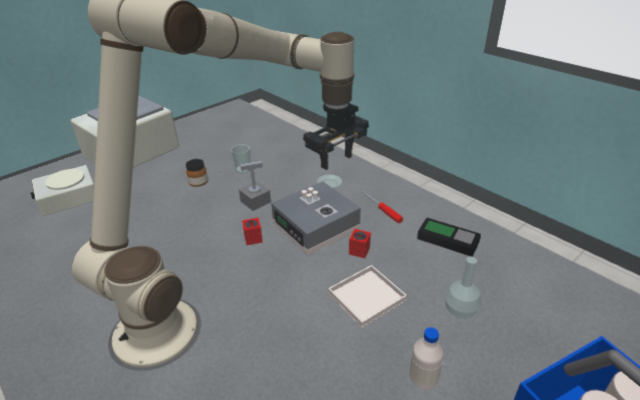

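Scene view: rod and stand at (352,175), heater at (312,210) with bare bush at (302,210) and tubes at (322,199), tray at (228,237), red look-alike blocks at (275,236) and (302,178). Side view: rod handle at (251,166), bush at (326,211), tubes at (310,195), tray at (368,294), red blocks at (252,231) and (360,243). The blank block is the grey one in the heater well with the bush. The red ones on the bench don't fit.

```bash
cat > h.py <<'E'
from rig import *
import cv2,numpy as np
from scipy.spatial.transform import Rotation as Ro
def K(i):
    f=200/np.tan(np.radians(i["vertical_fov"])/2); return np.array([[f,0,i["cx"]],[0,f,i["cy"]],[0,0,1]])
def ray(i,uv):
    p=cv2.undistortPoints(np.array(uv,float).reshape(-1,1,2),K(i),i["D"]).reshape(-1,2)
    d=np.c_[p,np.ones(len(p))]@i["R"]; return -i["R"].T@i["t"],d
def onz(i,uv,z):
    c,d=ray(i,uv); return c+d*((z-c[2])/d[:,2])[:,None]
def tri(i1,a,i2,b):
    c1,d1=ray(i1,a);c2,d2=ray(i2,b);d1=d1[0];d2=d2[0]
    s=np.linalg.lstsq(np.c_[d1,-d2],c2-c1,rcond=None)[0]
    p,q=c1+s[0]*d1,c2+s[1]*d2; return (p+q)/2,np.linalg.norm(p-q)
def proj(i,X):
    return cv2.projectPoints(np.array(X,float).reshape(-1,1,3),cv2.Rodrigues(i["R"])[0],i["t"],K(i),i["D"])[0].reshape(-1,2)
def down(yaw):
    # tool x down, tool y (jaw axis) at angle yaw in world xy
    y=np.array([np.cos(yaw),np.sin(yaw),0]);x=np.array([0,0,-1.]);return Ro.from_matrix(np.c_[x,y,np.cross(x,y)]).as_rotvec()
def snap(n,fn):
    i=camera_info(n);im=cv2.cvtColor(camera(n),cv2.COLOR_RGB2BGR);cv2.imwrite(f"pics/{fn}.png",im);np.save(f"pics/{fn}.npy",i,allow_pickle=True);return i,im
E
python3 - <<'E'
from h import *
np.set_printoptions(precision=4,suppress=True)
a,b=camera_info("scene"),camera_info("side")
for n,p,q in [("rod",(352,157),(251,166)),("bush",(302,210),(326,211)),("tubes",(322,199),(310,193)),("tray",(228,237),(368,294)),("red1",(275,229),(360,236)),("red2",(302,172),(252,223))]:
    print(n,*tri(a,p,b,q))
m=Ro.from_rotvec(sense()["ee_rot"]).as_matrix();print(m)
for x in [down(a) for a in (0,np.pi/2,np.pi,-np.pi/2)]: print(x, inverse_kinematics([.6,0,.25],x))
for n in("scene","side"):
    im=cv2.imread(f"pics/{n}0.png");g=cv2.inRange(cv2.cvtColor(im,cv2.COLOR_BGR2HSV),(0,0,150),(180,60,255))
    cs=cv2.findContours(g,cv2.RETR_EXTERNAL,cv2.CHAIN_APPROX_SIMPLE)[0]
    t=(228,237) if n=="scene" else (368,294)
    for c in cs:
        if cv2.pointPolygonTest(c,t,False)>0:
            box=cv2.boxPoints(cv2.minAreaRect(c)); ap=cv2.approxPolyDP(cv2.convexHull(c),8,True).reshape(-1,2);print(n,ap.tolist());print(onz(camera_info(n),ap,.022))
E
```

```text
rod [0.4998 0.2677 0.1496] 0.010567824470437063
bush [ 0.5644 -0.0194  0.083 ] 0.001283020603597826
tubes [0.5764 0.0648 0.1012] 0.0016859089267287155
tray [ 0.4587 -0.2877  0.0123] 0.00044344643082175144
red1 [ 0.5716 -0.1478  0.0628] 0.00843415699804656
red2 [0.3782 0.1064 0.0717] 0.005560956069587209
[[-0.0017 -1.      0.0002]
 [-0.0001  0.0002  1.    ]
 [-1.      0.0017 -0.0001]]
[ 1.2092  1.2092 -1.2092] [ 0.2696  0.3248 -0.0123  0.     -1.2337  2.872 ]
[ 0.      1.5708 -0.    ] [ 0.2696  0.3248 -0.0123  0.     -1.2337 -1.8404]
[-1.2092  1.2092  1.2092] [ 0.2696  0.3248 -0.0123  0.     -1.2337 -0.2696]
[ 2.2214  0.     -2.2214] [ 0.2696  0.3248 -0.0123  0.     -1.2337  1.3012]
scene [[252, 242], [217, 258], [204, 228], [238, 216]]
[[ 0.5407 -0.2292  0.022 ]
 [ 0.5311 -0.3672  0.022 ]
 [ 0.3723 -0.344   0.022 ]
 [ 0.3941 -0.2087  0.022 ]]
side [[372, 265], [406, 295], [361, 322], [328, 288]]
[[ 0.5396 -0.229   0.022 ]
 [ 0.5195 -0.3636  0.022 ]
 [ 0.3719 -0.3431  0.022 ]
 [ 0.3916 -0.207   0.022 ]]
```

```bash
python3 - <<'E'
from h import *
move_pose([0.50,0.268,0.25],down(np.pi)); dwell(.3)
i,a=snap("wrist","rod1"); print(proj(i,[[.5,.268,.153]]))
move_pose([0.564,-0.019,0.22],down(np.pi)); dwell(.3)
j,b=snap("wrist","bush1"); print(proj(j,[[.564,-.019,.085]]))
print(sense()["clock"],sense()["tool_pos"])
cv2.imwrite("pics/m1.png",cv2.resize(np.vstack([a[60:360,120:520],b[60:360,120:520]]),None,fx=1,fy=1) )
E
```

```text
[[320.36785992 203.0218879 ]]
[[319.79877651 190.35117004]]
3.125 [ 0.5640666  -0.01824614  0.22008907]
```

View pics/m1.png

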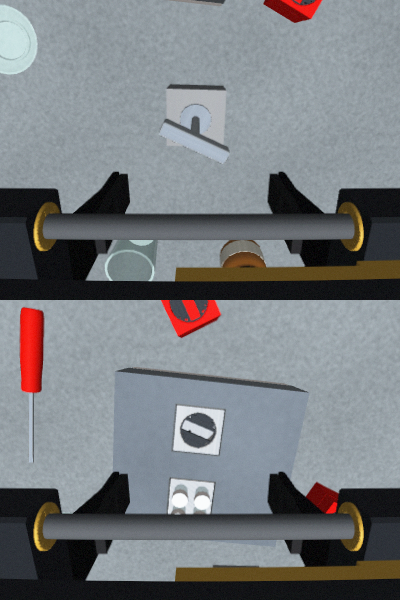

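```bash
python3 - <<'E'
from h import *
np.set_printoptions(precision=4,suppress=True)
def rect(i,c,z,nm):
    (cx,cy),(w,h),_=r=cv2.minAreaRect(c); P=onz(i,cv2.boxPoints(r),z)[:,:2]
    e=[P[1]-P[0],P[2]-P[1]]; L=[np.linalg.norm(v) for v in e]; v=e[int(np.argmax(L))]
    print(nm,"px",(cx,cy),"ctr",P.mean(0),"size",np.array(L),"ang",np.arctan(v[1]/v[0]), "short ang",np.arctan(e[int(np.argmin(L))][1]/e[int(np.argmin(L))][0]))
ld=lambda n:(np.load(f"pics/{n}.npy",allow_pickle=True).item(),cv2.imread(f"pics/{n}.png"))
i,a=ld("rod1"); 
print("bar bgr",a[197:207:3,300:330:6].tolist()); 
j,b=ld("bush1")
g=cv2.cvtColor(b,cv2.COLOR_BGR2GRAY)
print(g[160:222:3,289:350:3])
ga=cv2.cvtColor(a,cv2.COLOR_BGR2GRAY); print(ga[176:226:3,276:354:3])
E
```

```text
bar bgr [[[204, 187, 175], [200, 185, 172], [202, 186, 173], [113, 109, 105], [81, 77, 71]], [[205, 189, 175], [204, 189, 175], [201, 186, 172], [204, 191, 179], [125, 121, 113]], [[195, 183, 172], [202, 187, 174], [206, 191, 176], [199, 185, 173], [204, 190, 176]], [[171, 165, 156], [189, 178, 167], [201, 184, 171], [207, 191, 176], [202, 188, 173]]]
[[143 146 147 147 148 147 146 147 148 147 148 148 146 150 152 149 147 148
  147 146 150]
 [146 150 139 142 143 145 146 144 148 148 144 145 146 145 150 148 148 150
  148 146 145]
 [144 148 124 230 226 207 174 160 141 128 130 138 140 142 144 146 147 147
  150 148 145]
 [147 144 116 230 228 228 224 228 225 223 225 222 224 225 207 187 168 143
  125 144 149]
 [144 145 106 230 228 227 225 229 220 188 195 209 225 226 225 224 225 224
  206 147 150]
 [145 143 117 230 228 228 199  99  69  63  77  73  77 201 225 226 225 221
  204 145 149]
 [146 143 132 229 228 184  70  82  75  76  72  74  75  76 144 225 225 220
  165 150 147]
 [143 143 152 229 224 169 214 113  77  77  75  72  73  78  72 206 227 221
  104 147 150]
 [144 139 192 227 131 220 222 219 
[... 2277 characters left out ...]
86 185 183
  185 179 143  87  78  80 146 158]
 [158 157 150 155 147 152 159 151 160 159 156 155 177 180 187 186 187 189
  186 185 184 179 157  90 103 156]
 [155 151 156 155 159 153 148 157 152 156 158 153 151 143 186 184 184 186
  187 188 186 184 185 182 163 158]
 [153 158 163 156 155 154 165 150 149 152 153 158 160 158 161 162 162 178
  181 184 189 189 184 183 177 154]
 [160 156 160 155 152 153 157 159 155 157 159 158 153 159 161 157 154 153
  161 179 180 184 187 190 154 158]
 [159 156 155 150 155 159 151 154 156 147 152 154 155 155 158 155 158 149
  149 161 157 180 180 169 151 158]
 [160 152 157 159 159 158 157 159 152 157 156 150 156 155 161 155 151 156
  153 161 150 156 156 157 149 155]]
```

```bash
cat >> h.py <<'E'
def rect(i,r,z):
    P=onz(i,cv2.boxPoints(r),z)[:,:2]; e=[P[1]-P[0],P[2]-P[1]]; L=[np.linalg.norm(v) for v in e]; v=e[int(np.argmax(L))]
    return P.mean(0),np.array(L),np.arctan2(v[1],v[0])
def blob(m,seed):
    n,l,st,c=cv2.connectedComponentsWithStats(m); 
    return ((l==l[seed[1],seed[0]])*255).astype(np.uint8)
def pts(m): return cv2.findNonZero(m)
ld=lambda n:(np.load(f"pics/{n}.npy",allow_pickle=True).item(),cv2.imread(f"pics/{n}.png"))
E
python3 - <<'E'
from h import *
np.set_printoptions(precision=4,suppress=True)
i,a=ld("rod1"); d=a[...,0].astype(int)-a[...,2]
print("stand B-R",d[160:220:8,276:354:6])
m=((d>18)*255).astype(np.uint8);m[:150]=0;m[240:]=0;m=cv2.morphologyEx(m,cv2.MORPH_OPEN,np.ones((5,5)))
m=blob(m,(315,202)); r=cv2.minAreaRect(pts(m)); print("bar",r,*rect(i,r,.153))
j,b=ld("bush1"); g=cv2.cvtColor(b,cv2.COLOR_BGR2GRAY)
w=((g>185)*255).astype(np.uint8); w[:155]=0;w[222:]=0;w[:,:285]=0;w[:,355:]=0
r=cv2.minAreaRect(pts(blob(w,(300,166)))); print("block",r,*rect(j,r,.085))
k=((g<110)*255).astype(np.uint8); k[:168]=0;k[212:]=0;k[:,:298]=0;k[:,:]=np.where(np.arange(640)<340,k,0)
c=max(cv2.findContours(k,0,1)[0],key=cv2.contourArea)
(cx,cy),R=cv2.minEnclosingCircle(c);e=cv2.fitEllipse(cv2.convexHull(c));print("disc",cx,cy,R,e,onz(j,[(cx,cy),e[0]],.085))
yy,xx=np.mgrid[:400,:640]; s=((g>150)&(np.hypot(xx-e[0][0],yy-e[0][1])<R-3))
s=blob((s*255).astype(np.uint8),(319,190)); r=cv2.minAreaRect(pts(s)); print("slot",r,*rect(j,r,.085))
P=onz(j,pts(s).reshape(-1,2),.085)[:,:2]; q=np.linalg.svd(P-P.mean(0))[2][0]; print("slot pca",P.mean(0),np.arctan2(q[1],q[0]))
E
```

```text
stand B-R [[15 15  6 11  7  7  6 11  9  6  6 10 16]
 [15 18  5  9  7 28 27 28 27  6  9  7 14]
 [15 18  7  8 13 27 27 27 28 22  9  6 14]
 [15 15 14  9 12 26  7 10 30 15  7  7 12]
 [14 27 26 28 29 16  8  7  9  9  7  9 16]
 [16 15  6 25 30 29 29 25 12  8  7  6 16]
 [17 14 16 16 14 13 24 28 28 26 27  8 11]
 [16 17 16 18 16 17 14 14 13 23 27 30 19]]
bar ((313.7707214355469, 203.16342163085938), (71.93832397460938, 12.362215995788574), 24.77513885498047) [0.5057 0.2684] [0.012 0.068] 2.690291125641594
block ((317.9407958984375, 189.8272705078125), (47.03531265258789, 44.81618118286133), 5.856013774871826) [ 0.566 -0.019] [0.0495 0.0491] -1.6916643485631317
disc 317.7322998046875 189.65928649902344 17.80986213684082 ((317.6051940917969, 189.73387145996094), (33.954898834228516, 35.145206451416016), 81.8195571899414) [[ 0.5662 -0.0198  0.085 ]
 [ 0.5663 -0.0197  0.085 ]]
slot ((317.4568786621094, 189.7672576904297), (29.281335830688477, 9.191450119018555), 23.198591232299805) [ 0.5664 -0.0196] [0.0101 0.0313] 2.7269514510249584
slot pca [ 0.5666 -0.0198] 2.730795296618703
```

Rod bar centred at wrist pixel (314,203), world (0.506,0.268), angle −0.45. Bush at (318,190), world (0.566,−0.020), slot angle −0.41. The upper crop shows the rod in its stand and the lower crop shows the grey block with its bush in the heater, next to the tubes. This confirms the blank block. Red blocks stand outside the heater.

```bash
python3 - <<'E'
from h import *
np.set_printoptions(precision=4,suppress=True)
bar=np.array([.5057,.2684]);bush=np.array([.5664,-.0197])
y0=-.451+1.5*np.pi; y1=-.413+1.5*np.pi
f=lambda t:print(t,round(sense()["clock"],2),sense()["tool_pos"],"F",sense()["force"],"T",sense()["torque"],"w",sense()["gripper_width"])
move_pose([*bar,.22],down(y0)); print(sense()["qpos"])
servo_line([*bar,.127],vel=.1); f("at")
gripper_close(40); f("grip")
servo_line([*bar,.135],vel=.04); f("lift"); servo_line([*bar,.25],vel=.12)
i,a=snap("scene","lift_sc"); 
servo_line([*bush,.25],ori=down(y1),vel=.2)
servo_line([*bush,.20],vel=.1); dwell(.3); f("above")
i,b=snap("wrist","ins1"); snap("side","ins_side"); snap("scene","ins_scene")
s=cv2.imread("pics/ins_side.png")[130:280,230:430]; c=cv2.imread("pics/ins_scene.png")[110:260,210:410]
cv2.imwrite("pics/m2.png",np.vstack([np.hstack([cv2.resize(s,None,fx=2,fy=2),cv2.resize(c,None,fx=2,fy=2)]),cv2.resize(b[100:350,120:520],None,fx=1,fy=1).repeat(1,0) if 0 else np.hstack([b[100:400,0:640],np.zeros((300,160,3),np.uint8)])]))
print(sense()["clock"])
E
```

```text
[ 0.7697  0.2974 -0.1285  0.0001 -1.1452  0.3485]
at 5.33 [0.5062 0.2687 0.1277] F [-0.0405 -0.0986  0.1929] T [-0.0554  0.0036 -0.0269] w 0.08712135073064925
grip 6.51 [0.5057 0.2684 0.127 ] F [ 0.4465  0.0732 -0.457 ] T [-0.0114  0.0077 -0.0216] w 0.013423062043129532
lift 6.86 [0.5057 0.2684 0.1352] F [ 0.2561  0.9445 -2.1166] T [-0.0992  0.0916 -0.0166] w 0.013253529503819342
above 10.59 [ 0.5667 -0.0197  0.2006] F [ 0.9236  0.1566 -2.1936] T [-0.1153  0.0667  0.0533] w 0.013997813072690378
10.7417
```

View pics/m2.png

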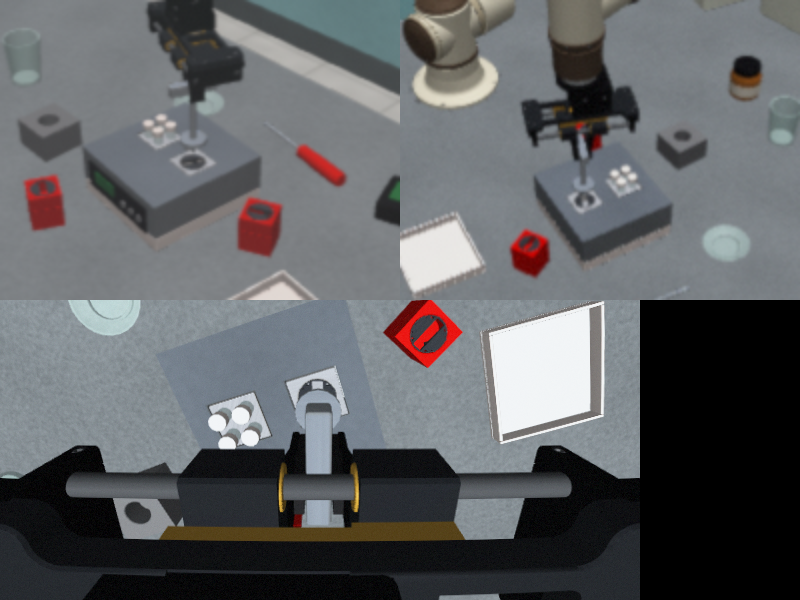

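The rod hangs straight, above the bush (lower panel: collar at (318,408), the block just beyond). Next: descend under force control.

```bash
cat >> h.py <<'E'
def st(t):
    s=sense();print(t,round(float(s["clock"]),2),np.round(s["tool_pos"],4),"F",np.round(s["force"],2),"T",np.round(s["torque"],3),"w",round(float(s["gripper_width"]),4),flush=True);return s
E
python3 - <<'E'
from h import *
bush=np.array([.5664,-.0197])
servo_line([*bush,.185],vel=.06); s=st("start"); f0=s["force"][2]; z=.185
while z>.1615:
    z-=.001 if z<.176 or z>.1805 else .0015
    servo_line([*bush,z],vel=.02); s=st("z%.4f"%z)
    if s["force"][2]-f0>3.5 or np.hypot(*s["force"][:2])>8: break
E
```

```text
start 11.14 [ 0.5661 -0.0198  0.1842] F [ 0.08  0.02 -2.2 ] T [-0.084  0.073 -0.047] w 0.0135
z0.1840 11.39 [ 0.5665 -0.0197  0.1841] F [-0.39 -0.47 -1.52] T [-0.087  0.005  0.003] w 0.0136
z0.1830 11.64 [ 0.5664 -0.0197  0.183 ] F [ 0.4  -0.33 -2.17] T [-0.059  0.057  0.004] w 0.0137
z0.1820 11.89 [ 0.5663 -0.0197  0.1819] F [-0.52  0.74 -1.26] T [-0.035  0.051  0.021] w 0.0138
z0.1810 12.14 [ 0.5663 -0.0197  0.1809] F [ 0.08  0.13 -1.9 ] T [-0.086  0.009 -0.013] w 0.0137
z0.1800 12.39 [ 0.5663 -0.0197  0.1799] F [ 0.14 -0.28 -2.  ] T [-0.112  0.125  0.023] w 0.0136
z0.1785 12.64 [ 0.5663 -0.0197  0.1784] F [-0.01 -0.45 -1.35] T [-0.122  0.018  0.015] w 0.0139
z0.1770 12.89 [ 0.5663 -0.0197  0.1769] F [ 0.45  0.34 -1.77] T [-0.066  0.022 -0.05 ] w 0.0137
z0.1755 13.14 [ 0.5663 -0.0197  0.1754] F [ 0.14 -1.03 -1.72] T [-0.137  0.05  -0.037] w 0.0135
z0.1745 13.39 [ 0.5664 -0.0197  0.1744] F [-1.38 -0.2  -1.97] T [-0.058  0.028 -0.033] w 0.0137
z0.1735 13.64 [ 0.5663 -0.0197  0.1734] F [-0.71 -0.58 -1.41] T [-0.109  0.069 -0.06 ] w 0.0138
z0.1725 13.89 [ 0.5663 -0.0197  0.1724] F [ 0.
[... 405 characters left out ...]
.089  0.07  -0.044] w 0.0136
z0.1675 15.14 [ 0.5663 -0.0197  0.1674] F [ 0.23  0.04 -1.5 ] T [-0.1    0.065 -0.034] w 0.0136
z0.1665 15.39 [ 0.5664 -0.0197  0.1664] F [ 0.01  0.52 -1.07] T [-0.143  0.028 -0.01 ] w 0.0139
z0.1655 15.64 [ 0.5663 -0.0197  0.1654] F [ 0.85 -0.61 -1.02] T [-0.099  0.043  0.02 ] w 0.0137
z0.1645 15.89 [ 0.5663 -0.0197  0.1644] F [ 0.2  -0.93 -1.59] T [-0.116  0.067  0.006] w 0.0136
z0.1635 16.14 [ 0.5663 -0.0197  0.1634] F [ 0.07 -0.76 -2.54] T [-0.116  0.031  0.037] w 0.0136
z0.1625 16.39 [ 0.5663 -0.0197  0.1624] F [-0.35  0.18 -2.36] T [-0.088 -0.014 -0.009] w 0.0137
z0.1615 16.64 [ 0.5667 -0.0197  0.1619] F [-0.15 -0.23 -0.26] T [-0.014  0.12  -0.002] w 0.0136
```

It went straight into the slot. Now press lightly onto the collar, then turn clockwise.

```bash
python3 - <<'E'
from h import *
bush=np.array([.5664,-.0197]); z=.1615
for k in range(6):
    s=sense()
    if s["force"][2]+2.2>3.5: break
    z-=.0004; servo_line([*bush,z],vel=.02); s=st("z%.4f"%z)
y1=-.413+1.5*np.pi; t0=np.mean([sense()["torque"][2]for _ in range(3)]); a=0
while a<1.6:
    a+=.1 if a<.79 else .05
    servo_line([*bush,z],ori=down(y1-a),vel=.02); s=st("a%.2f"%a)
    if abs(s["torque"][2]-t0)>.13 and a>.5 or abs(s["torque"][2]-t0)>.2 or s["force"][2]>16 or s["force"][2]<-18: break
E
```

```text
z0.1611 16.89 [ 0.5669 -0.0197  0.1619] F [-0.97  0.55  3.48] T [0.124 0.274 0.032] w 0.0134
a0.10 17.14 [ 0.567  -0.0198  0.1618] F [ 0.18 -0.3   4.15] T [-0.308  0.041 -0.02 ] w 0.0135
a0.20 17.39 [ 0.567  -0.0199  0.1618] F [-0.11 -0.93  5.14] T [-0.486 -0.028 -0.022] w 0.0135
a0.30 17.64 [ 0.567  -0.0199  0.1618] F [-0.16 -0.63  5.29] T [-0.44   0.052 -0.056] w 0.0135
a0.40 17.89 [ 0.567  -0.0199  0.1619] F [-0.7  -0.6   5.11] T [-0.493  0.08  -0.005] w 0.0139
a0.50 18.14 [ 0.5669 -0.0199  0.1618] F [-0.04 -0.68  5.68] T [-0.39   0.124 -0.021] w 0.0133
a0.60 18.39 [ 0.5668 -0.0199  0.1618] F [-0.13 -0.75  5.96] T [-0.381  0.227  0.032] w 0.0134
a0.70 18.64 [ 0.5668 -0.0199  0.1618] F [ 0.46 -1.11  6.58] T [-0.344  0.135 -0.057] w 0.0133
a0.80 18.89 [ 0.5668 -0.0198  0.1618] F [-1.03 -0.13  5.83] T [-0.33   0.171 -0.04 ] w 0.0136
a0.85 19.14 [ 0.5667 -0.0199  0.1618] F [-0.48 -1.45  5.53] T [-0.3    0.263 -0.06 ] w 0.014
a0.90 19.39 [ 0.5666 -0.0199  0.1618] F [-0.7  -0.4   5.85] T [-0.257  0.289 -0.002] w 0.0136
a0.95 19.64 [ 0.5665 -0.0198  0.1618] F [-1.36 -0.79  6.3 ] T [-0.23   0.371 -0.04 ] w 0.0134
a1.00 19.89 [ 0.5661 -0.0199  0.1618] F [-0.98 -0.6   7.36] T [-0.184  0.644  0.045] w 0.0139
a1.05 20.14 [ 0.5659 -0.0199  0.1618] F [-1.3  -0.72  7.28] T [-0.119  0.85   0.076] w 0.0141
a1.10 20.39 [ 0.5657 -0.0199  0.1618] F [-3.34 -0.68  7.46] T [0.02  0.895 0.159] w 0.0133
a1.15 20.64 [ 0.5657 -0.0198  0.1618] F [-2.98 -0.19  7.75] T [0.029 0.938 0.107] w 0.0133
a1.20 20.89 [ 0.5656 -0.0198  0.1618] F [-3.33 -0.11  8.39] T [0.152 1.01  0.221] w 0.0135
```

```bash
python3 - <<'E'
from h import *
s=sense(); R=Ro.from_rotvec(s["ee_rot"]).as_matrix(); yaw=np.arctan2(R[1,1],R[0,1]); print("yaw",yaw,"cmd",-.413+1.5*np.pi-1.2-2*np.pi)
x,y=.5658,-.0198; z=.1611
o=down(-.413+1.5*np.pi-1.2)
for dz in (.001,.002,.003,.005,.008,.012,.018,.026,.034,.042,.05,.07,.088):
    servo_line([x,y,z+dz],ori=o,vel=.02); s=st("dz%.3f"%dz)
    if s["force"][2]<-38 : print("STOP");break
snap("side","up_side");snap("scene","up_scene")
a=cv2.imread("pics/up_side.png")[100:300,220:440];b=cv2.imread("pics/up_scene.png")[90:290,200:420]
cv2.imwrite("pics/m3.png",cv2.resize(np.hstack([a,b]),None,fx=1.8,fy=1.8,interpolation=cv2.INTER_CUBIC))
E
```

```text
yaw 3.1048171920827063 cmd -3.183796326794897
dz0.001 21.14 [ 0.5653 -0.0198  0.1618] F [-1.14  0.34  3.43] T [0.006 0.512 0.23 ] w 0.0133
dz0.002 21.39 [ 0.5651 -0.0198  0.1619] F [-0.54 -0.62 -2.52] T [-0.073  0.127  0.168] w 0.0137
dz0.003 21.64 [ 0.5647 -0.0197  0.1621] F [  0.72  -0.78 -10.99] T [-0.127 -0.358  0.189] w 0.0136
dz0.005 21.89 [ 0.5644 -0.0197  0.1639] F [  1.27  -0.22 -20.03] T [-0.154 -0.635  0.116] w 0.0135
dz0.008 22.19 [ 0.565  -0.0199  0.1691] F [ -0.72   0.49 -15.81] T [-0.025  0.187  0.121] w 0.0138
dz0.012 22.54 [ 0.5654 -0.0199  0.1738] F [ -2.53   1.4  -13.66] T [0.135 0.803 0.095] w 0.0135
dz0.018 22.99 [ 0.5657 -0.0199  0.1795] F [ -1.97  -0.22 -15.2 ] T [0.049 0.9   0.081] w 0.0137
dz0.026 23.54 [ 0.5659 -0.0198  0.1877] F [ -2.3    0.24 -14.12] T [0.126 0.96  0.144] w 0.0132
dz0.034 24.09 [ 0.566  -0.0198  0.1957] F [ -2.17   0.19 -15.38] T [0.085 0.904 0.119] w 0.0137
dz0.042 24.64 [ 0.5671 -0.02    0.2063] F [-4.66 -0.01 -1.05] T [0.15  1.777 0.104] w 0.0136
dz0.050 25.19 [ 0.5662 -0.0198  0.2114] F [-3.13  0.27 -4.31] T [0.001 0.911 0.088] w 0.0136
dz0.070 26.34 [ 0.5657 -0.0198  0.2309] F [ 0.13 -0.11 -6.12] T [-0.04   0.026  0.038] w 0.0135
dz0.088 27.39 [ 0.5657 -0.0198  0.2489] F [-0.17  0.53 -6.96] T [-0.046  0.024  0.031] w 0.0134
```

View pics/m3.png

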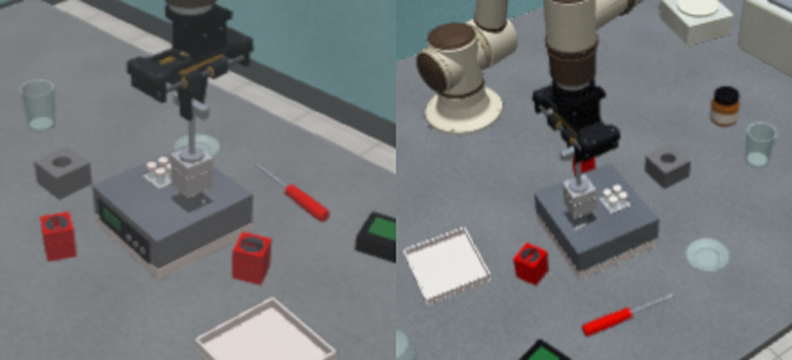

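The block hangs upright from the rod, clear above the heater (side crop at (192,175), scene crop at (578,195)), and the tubes are still in place. Next: carry it to the tray and set it down.

```bash
python3 - <<'E'
from h import *
t=np.array([.457,-.287]); o=down(-.413+1.5*np.pi-1.2)
servo_line([*t,.249],ori=o,vel=.12); dwell(.3); st("over")
servo_line([*t,.165],vel=.06); servo_line([*t,.150],vel=.03);dwell(.2); f0=np.mean([sense()["force"][2]for _ in range(1)]); st("low")
z=.150
while z>.136:
    z-=.0007; servo_line([*t,z],vel=.01); s=st("z%.4f"%z)
    if s["force"][2]>-2.5: break
snap("side","tr_side");snap("scene","tr_scene")
a=cv2.imread("pics/tr_side.png")[180:340,270:470];b=cv2.imread("pics/tr_scene.png")[150:310,130:330]
cv2.imwrite("pics/m4.png",cv2.resize(np.hstack([a,b]),None,fx=2,fy=2,interpolation=cv2.INTER_CUBIC))
E
```

```text
over 30.35 [ 0.4571 -0.2869  0.249 ] F [-0.83  0.37 -5.42] T [0.002 0.036 0.009] w 0.0137
low 32.75 [ 0.4572 -0.287   0.1502] F [-0.56 -0.16 -5.57] T [-0.024  0.014  0.027] w 0.0132
z0.1493 33.0 [ 0.4569 -0.287   0.1493] F [-0.14  0.08 -5.73] T [ 0.012  0.01  -0.003] w 0.0135
z0.1486 33.25 [ 0.4569 -0.287   0.1485] F [ 0.2   0.14 -5.35] T [-0.017 -0.031 -0.036] w 0.0135
z0.1479 33.5 [ 0.457  -0.287   0.1478] F [-0.57  0.81 -6.08] T [-0.028 -0.012  0.024] w 0.0137
z0.1472 33.75 [ 0.4569 -0.287   0.1471] F [ 0.93 -0.52 -5.77] T [ 0.021 -0.045 -0.008] w 0.0135
z0.1465 34.0 [ 0.4569 -0.287   0.1464] F [-1.04  0.04 -5.8 ] T [-0.065 -0.016 -0.023] w 0.0138
z0.1458 34.25 [ 0.4569 -0.287   0.1457] F [ 0.52  0.12 -6.09] T [0.019 0.004 0.036] w 0.0137
z0.1451 34.5 [ 0.4569 -0.287   0.145 ] F [ 0.26 -0.76 -6.19] T [-0.029  0.053 -0.039] w 0.0136
z0.1444 34.75 [ 0.457  -0.287   0.1443] F [ 0.75 -0.68 -5.49] T [-0.015 -0.026 -0.006] w 0.0135
z0.1437 35.0 [ 0.4569 -0.287   0.1436] F [-0.02  0.06 -5.67] T [-0.034  0.063  0.049] w 0.0135
z0.1430 35.25 [ 0.4569 -0.287   0.1429] F [-1.32 -0.14 -6.15] T [ 0.008 -0.022 -0.011] w 0.0134
z0.1423 35.5 [ 0.457  -0.287   0.1422] F [ 0.52  0.06 -4.63] T [ 0.02   0.042 -0.   ] w 0.0137
z0.1416 35.75 [ 0.457  -0.287   0.1415] F [-0.11  0.33 -4.97] T [ 0.026 -0.017 -0.005] w 0.0138
z0.1409 36.0 [ 0.4572 -0.2871  0.141 ] F [ 0.16 -0.29 -4.83] T [-0.063 -0.034  0.003] w 0.0138
z0.1402 36.25 [ 0.4575 -0.2872  0.1409] F [ 0.1   0.35 -0.42] T [ 0.121 -0.005  0.003] w 0.0135
```

View pics/m4.png

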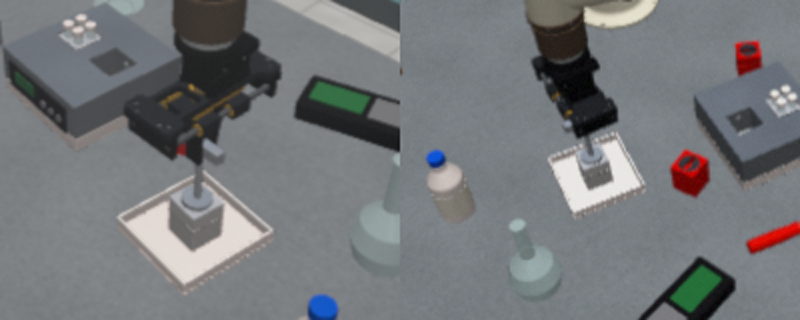

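The block stands in the middle of the tray (side crop at (195,215), scene crop at (595,168)), and its weight is nearly all off the arm. Next: release and back off straight up.

```bash
python3 - <<'E'
from h import *
s=st("pre"); 
if s["force"][2]<-1.5: servo_line([.457,-.287,.1398],vel=.01); st("press")
gripper_open(); dwell(.3); st("open")
servo_line([.457,-.287,.29],vel=.1); dwell(.5); st("up")
i,w=snap("wrist","end_w");snap("side","end_side");snap("scene","end_scene")
a=cv2.imread("pics/end_side.png")[160:340,270:470];b=cv2.imread("pics/end_scene.png")[150:330,130:330]
cv2.imwrite("pics/m5.png",np.vstack([cv2.resize(np.hstack([a,b]),(640,288)),w[100:400]]))
E
```

```text
pre 36.35 [ 0.4575 -0.2872  0.1409] F [ 0.37  0.53 -1.5 ] T [ 0.147 -0.075 -0.048] w 0.0136
press 36.6 [ 0.4577 -0.2873  0.1408] F [-0.51  1.15  4.04] T [0.304 0.084 0.009] w 0.0133
open 38.26 [ 0.457  -0.287   0.1398] F [-0.19  0.72 -0.25] T [-0.035  0.06  -0.062] w 0.0875
up 40.41 [ 0.457 -0.287  0.29 ] F [-1.1  -0.15  0.27] T [-0.015 -0.003  0.007] w 0.0872
```

View pics/m5.png

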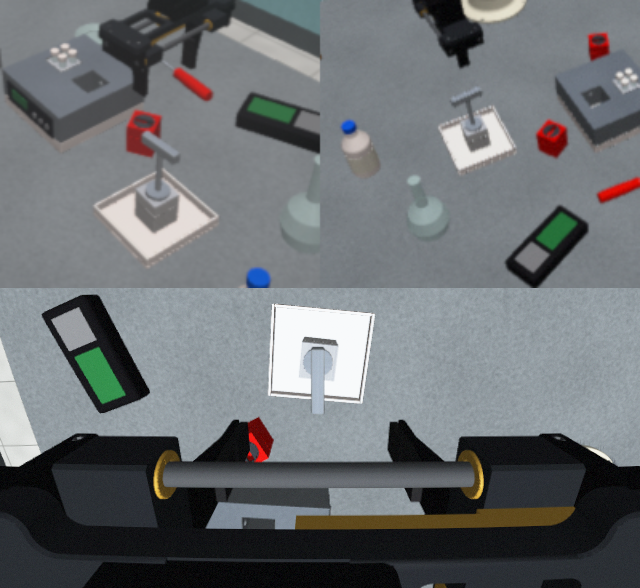

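The block and rod stand upright in the tray (wrist crop at (318,355)). The gripper is clear and everything else is where it was. Handing in.

```bash
python3 -c "
from rig import *
print(close_job())"
```

```text
the job is handed in; nothing more can be done
None
```

The blank block now stands upright in the middle of the white tray with the rod still screwed in, and the job was handed in at about 40 s of the 72 s allowed.

- **Fitting and tightening:** I lifted the rod from its stand, and it dropped into the bush slot on the first descent with almost no force. I turned it clockwise by 1.2 rad commanded (the wrist lagged slightly behind) until the torque reached about 0.2 N m.
- **Lifting and setting down:** The pull during the lift peaked at about 20 N. I lowered the block in steps of less than 1 mm, pressed down with about 4 N just before letting go, and backed straight up.
- **Last pictures:** The block is upright inside the tray walls, the gripper is clear, and the tube block is still in its well. The bystanders I could see had not moved, by eye rather than measured.
- **Checks that were off:** While tightening and in the first 50 mm of the lift, the wrist showed a sideways moment of about 1 N m, with a brief peak of 1.8 when the block came free. I put it down to about 1 mm of misalignment, and it vanished once the block hung free. I did not measure the final tilt in numbers.

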